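# Hold the strainer over the ramekin on the scale

### The job

I am about to sift spice by weight: set the white ramekin gently upright in the middle of the kitchen scale's round platform and let go, then take the strainer by its black handle and carry it across to the scale without disturbing the open spice tin or anything else. Finish while still holding the strainer level and still, centred over the ramekin with its mesh bottom about a centimetre above the rim. The strainer must never touch the ramekin or scale, as that spoils the reading.

Things in the scene. Friction and masses are not known exactly. Their poses are not given: they have to be found in the camera images.
- ramekin: small straight-sided round white ceramic ramekin, 64 mm outside diameter, 38 mm tall, wall 4 mm (mouth 56 mm), about 130 g, loose, standing upright on the front half of the chopping board. Origin: centre of its underside; z up
- ramekin_rim (a point): centre of the ramekin's mouth, at rim height, 38 mm above its underside
- scale: compact kitchen scale, loose, about 600 g: white plastic body 170 mm (its x) by 125 mm (its y), top at 22 mm, with a round steel platform 100 mm in diameter whose top is at 34 mm. Display and two keys on its -x end. Origin: underside centre of the body
- scale_top (a point): centre of the top of the scale's round platform: 22 mm towards the scale's +x from its origin and 34 mm above the counter; the platform takes the ramekin's flat foot
- strainer: steel mesh strainer, 75 g: tapering cup 30 mm deep, flat mesh bottom 36 mm across, 57 mm at the top, under a flange 70 mm across, 3 mm thick. Black grip 14 mm wide, 11 mm thick along its -x, 53 to 143 mm off its axis, mid-height 32.5 mm above the mesh bottom; tab to 48 mm on +x. Starts level, flange on the stand's rim. Origin: centre of the mesh bottom's underside; z up
- strainer_base (a point): centre of the underside of the strainer's mesh bottom
- strainer_grip (a point): point on the middle line of the black handle grip, 80 mm from the strainer's axis (on its -x side) and 32.5 mm above its mesh bottom: a good place to pinch it across its 14 mm width, from above
- stand: round steel drip cup that carries the strainer, loose, about 250 g: 69 mm outside diameter, 63 mm inside, 50 mm tall, with an 80 mm foot disc 4 mm thick. Origin: underside centre
- board: wooden chopping board, fixed, 240 mm (its x) by 300 mm (its y), 20 mm thick. Origin: underside centre
- tin: steel spice tin, fixed, open: 140 mm (its y, which lies roughly along world x) by 90 mm, 55 mm tall, standing between the board and the strainer's stand. Origin: underside centre
- tin_lid (a joint): angle of the spice tin's hinged lid, 0 closed, about 1.6 standing straight up (rad); held only by the stiffness of its hinge
- tin_lid_edge (a point): middle of the free edge of the spice tin's lid, at the top while the lid stands open: about 150 mm above the counter. The lid is 143 mm long along that edge
- mill: dark wooden pepper mill, loose, 54 mm in diameter, 168 mm tall. Origin: underside centre
- tumbler: steel drinking tumbler, loose, 76 mm across its mouth, 105 mm tall. Origin: underside centre
- oil_bottle: amber glass oil bottle, loose, 62 mm in diameter, 200 mm tall, behind the board. Origin: underside centre
- mortar: grey stone mortar with its pestle standing in it, loose, 104 mm across, 130 mm tall over the pestle, behind the right end of the board. Origin: underside centre
- turner: steel dosa turner, loose, 275 mm long and 72 mm wide at the blade, 12 mm thick at the handle, lying across the rear of the board. Origin: middle of its length, at its underside; handle to its -x
- spatula: teal silicone spatula, loose, 220 mm long, 46 mm wide at the blade, 10 mm thick, lying across the board between turner and ramekin. Origin: middle of its length, at its underside; handle to its -x
Mind the look-alikes: they are no part of the job. Of the things that look like the scale, the smaller one is meant. What is shaped like the ramekin but blue is not meant.

How it is judged:
On the way, in this order (a step that is already met when the one before it is completed fails the run):
1. the ramekin stands in the middle of the scale's platform, let go (horizontal distance between ramekin and scale_top below 0.015 m and z of ramekin in the frame of scale_top between -0.004 and 0.004 m and angle between ramekin's own z axis and vertical below 0.06 rad and linear speed of ramekin below 0.02 m/s and contact force between the fingers and ramekin below 0.05 N), for 0.2 s.
2. the strainer is held clear above its stand (height (world z) of strainer_base above 0.065 m and contact force between the fingers and strainer above 1 N and contact force between stand and strainer below 0.05 N), for 0.1 s.
At the end, for the whole second after the job is handed in: Strainer held by the gripper alone: mesh bottom 3-22 mm above the ramekin's rim, axes within 10 mm, level within 0.15 rad, still; strainer and arm touch neither ramekin nor scale. Ramekin upright on the scale's platform, within 15 mm of its centre (horizontal distance between strainer_base and ramekin_rim below 0.01 m and z of strainer_base in the frame of ramekin_rim between 0.003 and 0.022 m and angle between strainer's own z axis and vertical below 0.15 rad and linear speed of strainer below 0.02 m/s and contact force between the fingers and strainer above 1 N and contact force between each of strainer, the arm and ramekin below 0.05 N and contact force between each of strainer, the arm and scale below 0.05 N and horizontal distance between ramekin and scale_top below 0.015 m and z of ramekin in the frame of scale_top between -0.004 and 0.004 m and angle between ramekin's own z axis and vertical below 0.06 rad); the arm keeps its last pose, push and grip.
It fails at once if the strainer touches the ramekin or the scale (contact force between strainer and ramekin above 0.3 N or contact force between strainer and scale above 0.3 N).
It fails at once if the ramekin is dropped (falls faster than 0.5 m/s, out of the fingers) (linear speed of ramekin above 0.5 m/s and contact force between the fingers and ramekin below 0.05 N).
It fails at once if the spice tin's lid is pushed more than 30 mm (distance of tin_lid_edge from where it was at the start of the episode above 0.03 m).
It fails at once if another thing on the counter or board, the scale or the strainer's stand is pushed more than 30 mm or knocked over (distance of any of scale, stand, mill, tumbler, oil_bottle, mortar, turner, spatula from where it was at the start of the episode above 0.03 m or angle between any of mill, tumbler, oil_bottle, mortar's own z axis and vertical above 0.5 rad).
It also fails if it takes over 69 s, if anything falls off the work surface, if the arm or the gripper's body presses on something with over 40 N, if the wrist force passes 120 N, or if a joint passes its speed limit or range.

### The arm

A 6-joint arm with a two-finger parallel gripper is mounted at the origin on the work surface. World frame = base frame: x ahead of the robot, y to its left, z up, the work surface at z = 0. Lengths are in m, angles in rad, forces in N, time in s.
With the tool pointing down it reaches from about 0.3 to 0.775 m from the base axis. Payload 14.6 kg.
Tool frame: the origin (TCP) lies at the very end of the fingers, on their centre line; the grasp point (between the pads) lies 19 mm behind it; z points along the fingers, y is the line along which they close (so a half turn about z gives the same grasp; the last joint's range is limited). The gripper opens to 85 mm and grips with 20 to 120 N. Pads are 22 mm wide; open, the fingers measure 114 mm over their backs; the gripper's body (76 mm by 85 mm) begins 54 mm behind the grasp point. The pads swing forward as they close: fully open they stand 13 mm farther back than shut.
Start: joints at [1.242, 0.3, 1.521, -0, 1.321, -0.067], TCP at [0.142, 0.531, 0.196] pointing down, gripper open.
Joint ranges: [-3.03, 3.03], [-0.79, 2.21], [0.23, 2.52], [-1.04, 4.18], [0, 3.07], [-2.55, 2.55]. Speed limits (rad/s): [2.22, 2.22, 2.57, 3.14, 3.14, 3.14].

### API

Orientations are given as a unit quaternion [x, y, z, w].
In Python, from plant import * gives the robot as it stands.
- The arm moves only by the shell command python3 -m handwheel 'ROWS' [FORCE]. ROWS is JSON, a list of rows, each a list of 3 entries, a list of its own where there are three numbers: the shift along the tool's x, y, z in cm, then the turn, a rotation vector about the tool's x, y, z in rad, then the opening, from 0 (shut) to 1 (fully open). In form: [[[dx, dy, dz], [wx, wy, wz], gripper], ...]. A call has 1 to 10 rows; each row is the pose to reach, as a shift and turn from the pose commanded when the call began, along the tool's axes at that moment; what a row does not reach only later rows make up. A row lasts 1/10 s, in which the tool goes at most 50 mm and 8.59 degrees, less where a joint would pass 70% of its speed; a pose out of reach is approached as far as the arm can. A call with a gripper value outside its range is refused whole. The fingers move at their own pace and stop on an object; FORCE is the grip in N (left out, the last holds). Time passes only in rows, so rows that repeat a pose let the fingers close. It gives the time, the measured TCP pose, the force, the opening and the grip force at its end, in the units of the state.
- get_obs(): the state, without advancing time (a new reading comes with each control period).
- snapshot(name): name is "side" or "top" or "wrist"; returns the picture (420x560x3 uint8, red, green, blue); there is no depth.
- get_calibration(name): a dict with "fx", "fy", "cx", "cy" (pixels), "R" (3x3) and "t" (3): a world point X has camera coordinates R X + t; the wrist camera has in their place "tool_from_camera" (4x4, takes a point from camera to tool coordinates, whose origin is the TCP and whose axes are the flange's). Camera axes: x right, y down, z forward; pixel columns grow to the right and rows downward; lengths in m; the calibration is good to about 2 mm. A picture is of the moment at which its call begins: read the wrist's pose just before it. get_calibration takes no time and is no camera call.
- sign_off(): hands the job in; it is judged then, once.
The state is a dict: "time_s": time; "joints": joint angles; "joint_vel": joint speeds; "tau": joint torques, N m; "tool_pos": TCP position; "eef_rot": TCP orientation; "force": force on the tool from outside, world axes, zero at the start; "torque": the same for the moment, N m; "opening": opening from 0.0 (shut) to 1.0 (fully open); "gripper_force": force on a finger pad.
Only numpy, scipy, OpenCV 4.12 (cv2) and the standard library are available. Lean on these libraries where they do the work, as an engineer would, in place of code of your own. Each camera call takes 0.05 s, during which the arm holds its last target. There are 200 camera calls.

## Working session

There is one attempt and no reset: what is moved stays moved. The work goes in short steps, Python scripts to look and compute and a shell command to move; the robot and the scene stay as the last step left them, time stands still between calls to the robot, and variables do not carry over. Pictures are saved under pics/ and viewed, at most 12 in all, crops included, and the job is handed in when it is done.

```bash
mkdir -p pics; ls; python3 - <<'E'
from plant import *
import cv2
print(get_obs())
for n in ("top","side","wrist"):
    print(n,get_calibration(n))
    im=snapshot(n); cv2.imwrite(f"pics/{n}0.png",im[:,:,::-1])
E
```

```text
pics
{'time_s': 0.0, 'joints': array([ 1.24239027e+00,  3.00476860e-01,  1.52160957e+00, -6.39155600e-06,
        1.32070684e+00, -6.65963835e-02]), 'joint_vel': array([ 6.88867754e-05, -7.70834610e-04, -1.38805243e-03,  7.84422266e-04,
        8.73446917e-04, -3.37543682e-04]), 'tau': array([ 2.09071404e-04, -5.43514323e+01, -3.61784577e+01, -6.47548131e-05,
        4.20017299e-03,  3.87839725e-05]), 'tool_pos': array([0.14226537, 0.53098365, 0.19570613]), 'eef_rot': array([ 1.30530481e-01,  9.91444115e-01, -5.89246132e-04, -1.14756718e-04]), 'force': array([-0.01503357,  1.46857545, -0.69876166]), 'torque': array([-0.02788379, -0.01513254, -0.00398105]), 'gripper_force': 0.0, 'opening': 1.0017530869699407}
top {'fx': 532.1978020085537, 'fy': 532.1978020085537, 'cx': 283.06490067676435, 'cy': 215.88034859492168, 'R': array([[-0.01623686, -0.99974439, -0.01573243],
       [-0.99409659,  0.01782931, -0.10702376],
       [ 0.10727691,  0.01390182, -0.99413199]]), 't': array([0.04117154, 0.561335  , 1.23277643])}
side {'fx': 438.2949803545288, 'fy': 438.2949803545288, 'cx': 285.4678822006136, 'cy': 204.99005437982356, 'R': array([[ 0.7181303 , -0.69590535,  0.00214675],
       [-0.47853372, -0.49605157, -0.72452627],
       [ 0.50526661,  0.51927698, -0.68924384]]), 't': array([-0.38751142,  0.33612595,  1.02364853])}
wrist {'fx': 320.55104958039755, 'fy': 320.55104958039755, 'cx': 281.8835265617568, 'cy': 210.5957227554889, 'tool_from_camera': array([[ 5.49286440e-04, -9.66250816e-01, -2.57602522e-01,
         6.49138161e-02],
       [ 9.99999817e-01,  5.96465693e-04, -1.05003334e-04,
        -1.06580021e-03],
       [ 2.55110624e-04, -2.57602418e-01,  9.66250966e-01,
        -1.78590130e-01],
       [ 0.00000000e+00,  0.00000000e+00,  0.00000000e+00,
         1.00000000e+00]])}
```

View pics/top0.png

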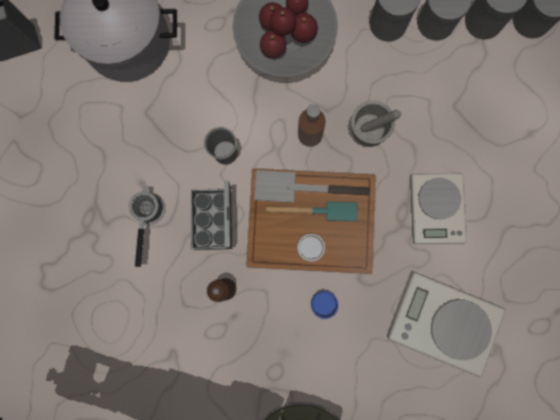

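View pics/side0.png

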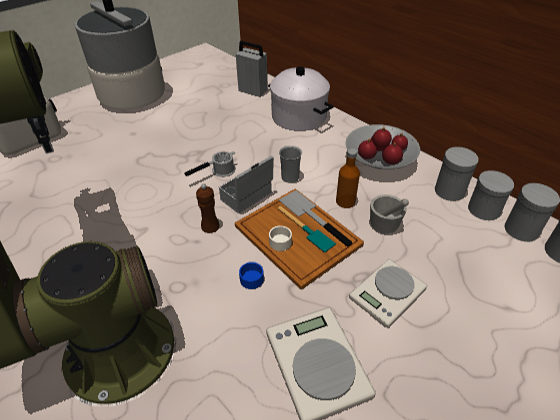

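Top view: ramekin at (311,248), small scale platform at (440,198), strainer cup at (146,207) with its handle running down to (139,262), tin and lid at x 192–236. Side view: ramekin (280,238), platform (394,283), strainer (223,160). I'll enlarge these areas for exact pixels.

```bash
python3 - <<'E'
import cv2,numpy as np
t=cv2.imread("pics/top0.png");s=cv2.imread("pics/side0.png")
def c(im,x,y,w=66,h=75):
    return cv2.resize(im[y-h//2:y-h//2+h,x-w//2:x-w//2+w],(264,300),interpolation=cv2.INTER_CUBIC)
g=np.vstack([np.hstack([c(t,311,248),c(t,438,205),c(t,146,230)]),np.hstack([c(s,280,238),c(s,390,290),c(s,212,165)])])
cv2.imwrite("pics/crops.png",g)
E
```

```text
(no output)
```

View pics/crops.png

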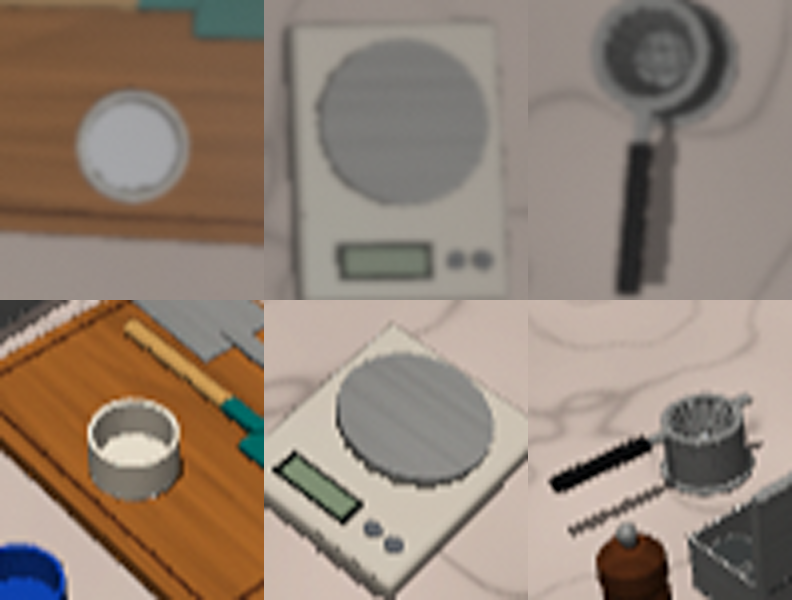

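Crops (4x): rim centre at top (311,247.5) / side (280.5,233.5); platform (439.7,198.5) / (394.7,282.5); strainer flange (144,206) / (222.7,158); grip ends (141,229)-(138,266) / (209,164)-(186,174).

```bash
cat > h.py <<'E'
from plant import *
import numpy as np, cv2
from scipy.spatial.transform import Rotation as Ro
def cam(n,obs=None):
    c=get_calibration(n); K=np.array([[c["fx"],0,c["cx"]],[0,c["fy"],c["cy"]],[0,0,1]])
    if n=="wrist":
        T=np.eye(4);T[:3,:3]=Ro.from_quat(obs["eef_rot"]).as_matrix();T[:3,3]=obs["tool_pos"]
        M=np.linalg.inv(T@c["tool_from_camera"]); return K,M[:3,:3],M[:3,3]
    return K,np.array(c["R"]),np.array(c["t"])
def P(k): K,R,t=k; return K@np.c_[R,t]
def plane(k,px,z):
    K,R,t=k; o=-R.T@t; d=R.T@np.linalg.inv(K)@[px[0],px[1],1]; return o+d*(z-o[2])/d[2]
def tri(k1,p1,k2,p2):
    X=cv2.triangulatePoints(P(k1),P(k2),np.array(p1,float).reshape(2,1),np.array(p2,float).reshape(2,1)).ravel(); return X[:3]/X[3]
def proj(k,X): q=P(k)@np.append(X,1); return q[:2]/q[2]
def goto(pos,yaw_y=None,tiltR=None):
    """rows for reaching pos with tool down & closing axis at world angle yaw_y"""
    o=get_obs(); R=Ro.from_quat(o["eef_rot"]); sh=R.inv().apply(np.array(pos)-o["tool_pos"])*100
    rv=np.zeros(3)
    if yaw_y is not None:
        b=[]
        for a in (yaw_y,yaw_y+np.pi):
            y=np.array([np.cos(a),np.sin(a),0]);z=np.array([0,0,-1.]);x=np.cross(y,z)
            b.append((R.inv()*Ro.from_matrix(np.c_[x,y,z])).as_rotvec())
        rv=min(b,key=np.linalg.norm)
    return np.round(sh,2),np.round(rv,3)
E
python3 - <<'E'
from h import *
T,S=cam("top"),cam("side"); np.set_printoptions(precision=4,suppress=True)
for n,a,b,z in [("rim",(310.7,247.2),(280.1,233.1),.058),("plat",(439.4,198.1),(394.4,282.1),.034),("flange",(143.6,205.9),(222.4,157.6),.052),("gripin",(140.6,228.4),(208.6,163.4),.0525),("gripout",(137.9,265.9),(185.6,173.9),.0525)]:
    print(n,tri(T,a,S,b),plane(T,a,z),plane(S,b,z))
for n,a,z in [("lidtop",(232,183),.15),("lidbot",(233,249),.15),("mill",(222,288),.15),("bottle",(313,112),.2),("mortar",(395,117),.13),("blue",(324,304),.03),("disp",(435,233),.022),("sc_far_l",(412,174),.022),("sc_far_r",(460,173),.022),("tumbler",(221,145),.105)]: print(n,plane(T,a,z))
E
```

```text
rim [ 0.486  -0.0319  0.0572] [ 0.4852 -0.0313  0.058 ] [ 0.4866 -0.0332  0.058 ]
plat [ 0.5986 -0.3411  0.0274] [ 0.5972 -0.3388  0.034 ] [ 0.5947 -0.3438  0.034 ]
flange [0.5901 0.3588 0.0485] [0.5891 0.3583 0.052 ] [0.5884 0.3543 0.052 ]
gripin [0.5371 0.365  0.0492] [0.5361 0.3645 0.0525] [0.5358 0.3605 0.0525]
gripout [0.4496 0.3695 0.0517] [0.449  0.3697 0.0525] [0.4499 0.3679 0.0525]
lidtop [0.6226 0.1393 0.15  ]
lidbot [0.4798 0.138  0.15  ]
mill [0.3976 0.1619 0.15  ]
bottle [ 0.7614 -0.0371  0.2   ]
mortar [ 0.7678 -0.2222  0.13  ]
blue [ 0.3538 -0.0604  0.03  ]
disp [ 0.5156 -0.3278  0.022 ]
sc_far_l [ 0.6584 -0.2795  0.022 ]
sc_far_r [ 0.6587 -0.3942  0.022 ]
tumbler [0.7182 0.1688 0.105 ]
```

```bash
python3 - <<'E'
from h import *
print(goto([.142,.531,.29]),goto([.485,-.032,.29],np.pi/2),goto([.485,-.032,.16],np.pi/2))
E
```

```text
(array([ 0.03, -0.02, -9.41]), array([0., 0., 0.])) (array([-47.68, -45.53,  -9.38]), array([-0.001, -0.   , -0.262])) (array([-47.68, -45.51,   3.62]), array([-0.001, -0.   , -0.262]))
```

```bash
python3 -m handwheel '[[[0,0,-9.4],[0,0,0],1],[[0,0,-9.4],[0,0,0],1],[[0,0,-9.4],[0,0,0],1],[[-47.7,-45.5,-9.4],[0,0,-0.262],1],[[-47.7,-45.5,-9.4],[0,0,-0.262],1],[[-47.7,-45.5,-9.4],[0,0,-0.262],1],[[-47.7,-45.5,-9.4],[0,0,-0.262],1],[[-47.7,-45.5,-9.4],[0,0,-0.262],1],[[-47.7,-45.5,-9.4],[0,0,-0.262],1],[[-47.7,-45.5,-9.4],[0,0,-0.262],1]]'; python3 -c "
from h import *
print(goto([.485,-.032,.29],np.pi/2))"
```

```text
time_s: 1.15
tool_pos: [0.3244, 0.2313, 0.2901]
eef_rot: [-0.0, 1.0, 0.0, 0.0]
force: [1.7, 0.8, 0.3]
opening: 1.002
gripper_force: 0.0
(array([-1.605e+01, -2.634e+01,  1.000e-02]), array([0.   , 0.   , 0.001]))
```

```bash
python3 -m handwheel '[[[-14,-23.5,0],[0,0,0],1],[[-14,-23.5,0],[0,0,0],1],[[-14,-23.5,0],[0,0,0],1],[[-14,-23.5,0],[0,0,0],1],[[-14,-23.5,0],[0,0,0],1],[[-14,-23.5,0],[0,0,0],1],[[-14,-23.5,13],[0,0,0],1],[[-14,-23.5,13],[0,0,0],1],[[-14,-23.5,13],[0,0,0],1],[[-14,-23.5,13],[0,0,0],1]]'; python3 - <<'E'
from h import *
o=get_obs(); im=snapshot("wrist"); cv2.imwrite("pics/w1.png",im[:,:,::-1]); k=cam("wrist",o)
print(o["tool_pos"],proj(k,[.485,-.032,.058]))
E
```

```text
time_s: 2.15
tool_pos: [0.4619, -0.0017, 0.1566]
eef_rot: [0.0, 1.0, 0.0, -0.004]
force: [-0.3, -0.8, 1.0]
opening: 0.998
gripper_force: 0.0
[ 0.46190009 -0.00169544  0.15662062] [249.57766124 226.75891224]
```

View pics/w1.png

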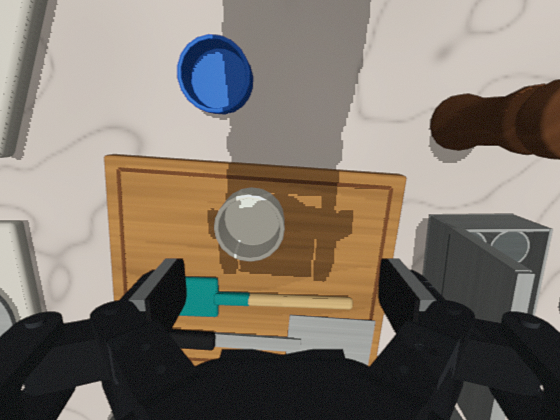

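Wrist view: ramekin rim ellipse centred about (250,223), blue one at (215,74), fingers at bottom. I'll segment it, shift over and measure again.

```bash
cat >> h.py <<'E'
def ram(im,c,w=55,smax=60):
    hsv=cv2.cvtColor(im,cv2.COLOR_RGB2HSV); m=((hsv[...,1]<smax)&(hsv[...,2]>70)).astype(np.uint8)
    x,y=map(int,c); k=np.zeros_like(m); k[max(0,y-w):y+w,max(0,x-w):x+w]=1; m*=k
    cs=cv2.findContours(m,cv2.RETR_EXTERNAL,cv2.CHAIN_APPROX_NONE)[0]; q=max(cs,key=cv2.contourArea)
    return cv2.fitEllipse(cv2.convexHull(q)),cv2.boundingRect(q)
E
python3 -m handwheel '[[[-2.3,-3,-0.3],[0,0,0],1],[[-2.3,-3,-0.3],[0,0,0],1],[[-2.3,-3,-0.3],[0,0,0],1],[[-2.3,-3,-0.3],[0,0,0],1],[[-2.3,-3,-0.3],[0,0,0],1]]'; python3 - <<'E'
from h import *
o=get_obs(); im=snapshot("wrist"); cv2.imwrite("pics/w2.png",im[:,:,::-1]); k=cam("wrist",o)
p=proj(k,[.485,-.032,.058]); print(o["tool_pos"],p); e=ram(im,p); print(e, plane(k,e[0][0],.058))
im1=cv2.imread("pics/w1.png")[:,:,::-1].copy(); print(ram(im1,(250,224)))
E
```

```text
time_s: 2.7
tool_pos: [0.487, -0.0313, 0.164]
eef_rot: [-0.0, 1.0, -0.0, 0.0]
force: [0.5, 0.3, -0.4]
opening: 1.002
gripper_force: 0.0
[ 0.48697471 -0.03131448  0.16400235] [282.34219061 197.06154929]
(((281.51458740234375, 195.97923278808594), (69.77915954589844, 71.65013885498047), 0.027133433148264885), (247, 160, 70, 72)) [ 0.48399536 -0.03275296  0.058     ]
(((249.76927185058594, 224.46324157714844), (69.68942260742188, 73.83794403076172), 22.759864807128906), (214, 188, 71, 73))
```

```bash
python3 -m handwheel '[[[0.2,-0.12,5],[0,0,0],1],[[0.2,-0.12,9],[0,0,0],1],[[0.2,-0.12,12],[0,0,0],1],[[0.2,-0.12,14],[0,0,0],1],[[0.2,-0.12,14],[0,0,0],1],[[0.2,-0.12,14],[0,0,0],1],[[0.2,-0.12,14],[0,0,0],1]]'; python3 - <<'E'
from h import *
o=get_obs(); im=snapshot("wrist"); cv2.imwrite("pics/w3.png",im[:,:,::-1]); print(o["tool_pos"])
E
```

```text
time_s: 3.45
tool_pos: [0.4858, -0.033, 0.0247]
eef_rot: [-0.0, 1.0, -0.0, 0.001]
force: [0.1, -0.1, -0.3]
opening: 1.002
gripper_force: 0.0
[ 0.48582872 -0.03296537  0.02473204]
```

View pics/w3.png

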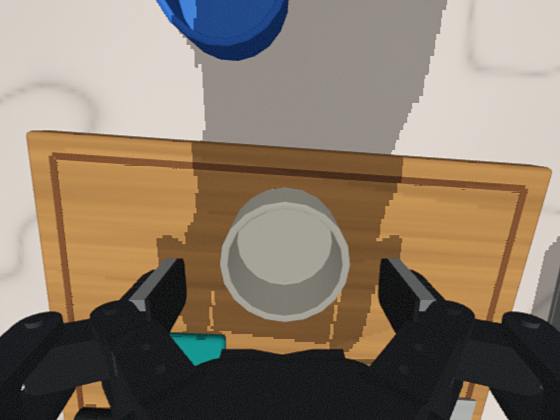

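Ramekin rim centred at (285,262), fingers evenly either side at x 185 and 380. Closing.

```bash
python3 -m handwheel '[[[0,0,0],[0,0,0],0.5],[[0,0,0],[0,0,0],0.5],[[0,0,0],[0,0,0],0.5],[[0,0,0],[0,0,0],0.5],[[0,0,0],[0,0,0],0.5],[[0,0,0],[0,0,0],0.5],[[0,0,0],[0,0,0],0.5]]' 30;  python3 -m handwheel '[[[0,0,-1],[0,0,0],0.5],[[0,0,-2],[0,0,0],0.5],[[0,0,-4],[0,0,0],0.5],[[0,0,-7],[0,0,0],0.5],[[0,0,-9],[0,0,0],0.5],[[0,0,-10],[0,0,0],0.5],[[0,0,-10],[0,0,0],0.5],[[0,0,-10],[0,0,0],0.5]]'; python3 - <<'E'
from h import *
o=get_obs(); im=snapshot("wrist"); cv2.imwrite("pics/w4.png",im[:,:,::-1]); k=cam("wrist",o)
print(goto([.597,-.34,.13],np.pi/2),goto([.597,-.34,.036],np.pi/2))
E
```

```text
time_s: 4.2
tool_pos: [0.485, -0.033, 0.0233]
eef_rot: [-0.0, 1.0, -0.0, -0.0]
force: [1.4, 0.2, -0.2]
opening: 0.5
gripper_force: 0.0
time_s: 5.0
tool_pos: [0.4847, -0.0329, 0.1227]
eef_rot: [-0.0, 1.0, 0.0, -0.0]
force: [0.1, -0.2, -1.0]
opening: 0.499
gripper_force: 0.0
(array([-11.24, -30.71,  -0.79]), array([ 0.   , -0.002,  0.   ])) (array([-11.26, -30.71,   8.61]), array([ 0.   , -0.002,  0.   ]))
```

View pics/w4.png

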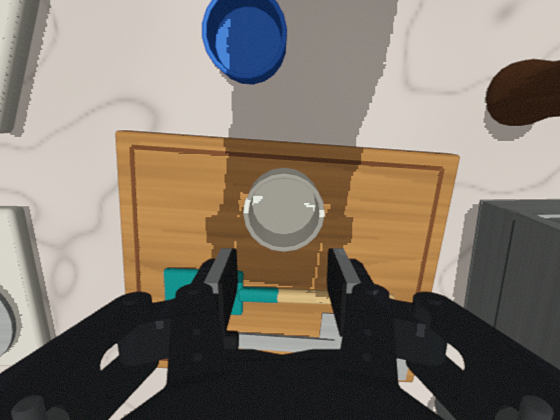

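The fingers closed to 0.5 with no force and the ramekin, at (284,210), stayed on the board, so the pads went shut above its rim. The tip pixels also suggest the tips sit well behind the stated TCP. I'll check against the side camera with the TCP and axis projected.

```bash
python3 - <<'E'
from h import *
o=get_obs(); im=snapshot("side")[:,:,::-1].copy(); S=cam("side"); p=o["tool_pos"]
big=cv2.resize(im[120:270,200:400],(800,600),interpolation=cv2.INTER_CUBIC)
for i,dz in enumerate((0,.02,.04,.06,.08)):
    q=(proj(S,p+[0,0,dz])-[200,120])*4; cv2.circle(big,tuple(int(v) for v in q),3,(0,0,255) if i==0 else (0,255,255),-1); print(dz,q)
cv2.imwrite("pics/s4.png",big)
E
```

```text
0 [317.23340812 387.95544602]
0.02 [317.00418013 366.50079969]
0.04 [316.76940595 344.52705754]
0.06 [316.52888185 322.01514956]
0.08 [316.28239397 298.94506005]
```

View pics/s4.png

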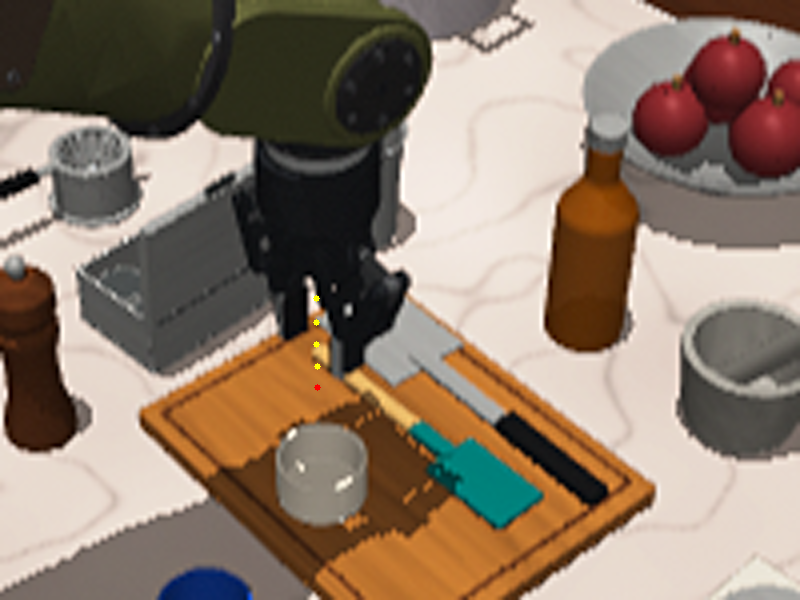

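Side view (4x): finger tips at (293,338) and (345,375), while the stated TCP is the red dot at (317,388). The tips really stand about 40 mm above the reported TCP at half opening, so I'll go deeper, watching force.

```bash
python3 -m handwheel '[[[0,0,0],[0,0,0],1],[[0,0,0],[0,0,0],1],[[0,0,0],[0,0,0],1],[[0,0,0],[0,0,0],1],[[0,0,5],[0,0,0],1],[[0,0,9],[0,0,0],1],[[0,0,11],[0,0,0],1],[[0,0,12],[0,0,0],1],[[0,0,12.5],[0,0,0],1],[[0,0,12.5],[0,0,0],1]]';  python3 - <<'E'
from h import *
o=get_obs(); im=snapshot("wrist"); k=cam("wrist",o); p=proj(k,[.485,-.0325,.058]); e=ram(im,p,90)
print(p,e,o["force"],o["tool_pos"]); cv2.imwrite("pics/w5.png",im[:,:,::-1])
E
```

```text
time_s: 6.1
tool_pos: [0.4853, -0.033, -0.0014]
eef_rot: [-0.0, 1.0, -0.0, 0.0]
force: [0.1, 0.3, 0.5]
opening: 1.0
gripper_force: 0.0
[285.64168561 288.31821598] (((284.61199951171875, 278.8751525878906), (153.86058044433594, 158.2606964111328), 152.97239685058594), (208, 198, 155, 157)) [0.09313515 0.26267914 0.54930886] [ 0.48533864 -0.03300322 -0.00135944]
```

```bash
python3 -m handwheel '[[[0,0,0.6],[0,0,0],1],[[0,0,1.2],[0,0,0],1],[[0,0,1.6],[0,0,0],1],[[0,0,1.6],[0,0,0],1],[[0,0,1.6],[0,0,0],1]]';  python3 -m handwheel '[[[0,0,0],[0,0,0],0.7],[[0,0,0],[0,0,0],0.65],[[0,0,0],[0,0,0],0.6],[[0,0,0],[0,0,0],0.6],[[0,0,0],[0,0,0],0.6],[[0,0,0],[0,0,0],0.6]]' 25;python3 - <<'E'
from h import *
im=snapshot("wrist"); cv2.imwrite("pics/w6.png",im[:,:,::-1])
E
```

```text
time_s: 6.65
tool_pos: [0.485, -0.033, -0.0177]
eef_rot: [-0.0, 1.0, 0.0, -0.0]
force: [0.4, -0.3, 1.1]
opening: 0.996
gripper_force: 0.0
time_s: 7.25
tool_pos: [0.4853, -0.033, -0.0174]
eef_rot: [-0.0, 1.0, -0.0, 0.0]
force: [-0.4, 0.6, 6.0]
opening: 0.73
gripper_force: 28.1
```

```bash
python3 -m handwheel '[[[0,0,-0.5],[0,0,0],0.6],[[0,0,-1.5],[0,0,0],0.6],[[0,0,-4],[0,0,0],0.6],[[0,0,-8],[0,0,0],0.6],[[0,0,-12],[0,0,0],0.6],[[0,0,-16],[0,0,0],0.6],[[-4,-4,-17],[0,0,0],0.6],[[-8,-8,-17],[0,0,0],0.6],[[-12,-13,-17],[0,0,0],0.6],[[-16,-17,-17],[0,0,0],0.6]]'
python3 -m handwheel '[[[-1,-1.3,0],[0,0,0],0.6],[[-1,-1.3,0],[0,0,0],0.6],[[-1,-1.3,0],[0,0,0],0.6],[[-1,-1.3,0],[0,0,0],0.6]]'
python3 - <<'E'
from h import *
o=get_obs(); im=snapshot("wrist"); cv2.imwrite("pics/w7.png",im[:,:,::-1]); k=cam("wrist",o)
print(o["tool_pos"],o["force"]-0, proj(k,[.597,-.34,.034]))
E
```

```text
time_s: 8.3
tool_pos: [0.6222, -0.1796, 0.1531]
eef_rot: [-0.0, 1.0, -0.0, 0.0]
force: [0.6, 1.6, -0.3]
opening: 0.727
gripper_force: 28.2
time_s: 8.7
tool_pos: [0.6311, -0.1901, 0.1527]
eef_rot: [-0.0, 1.0, 0.0, -0.0]
force: [-0.1, 0.9, -2.6]
opening: 0.723
gripper_force: 28.2
[ 0.63108612 -0.1900994   0.15273409] [-0.09405636  0.8684415  -2.6479585 ] [120.38834888 159.87785219]
```

View pics/w7.png

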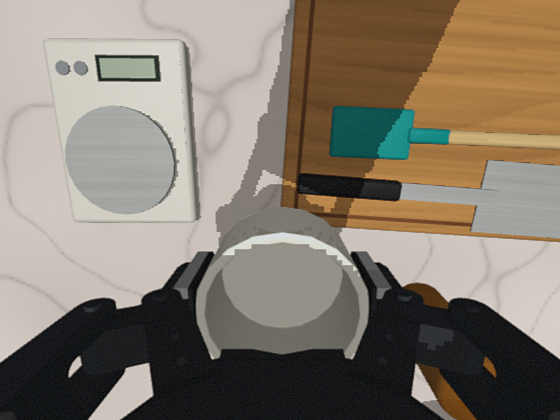

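Ramekin held upright in the fingers; small scale's platform centre at (120,159.7), matching the prediction (120.4,159.9) for (0.597,-0.340). Moving over it.

```bash
python3 -m handwheel '[[[1,-4,0],[0,0,0],0.6],[[2,-8,0],[0,0,0],0.6],[[3,-12,1],[0,0,0],0.6],[[3.4,-15,3],[0,0,0],0.6],[[3.4,-15,6],[0,0,0],0.6],[[3.4,-15,9],[0,0,0],0.6],[[3.4,-15,12],[0,0,0],0.6],[[3.4,-15,13.5],[0,0,0],0.6],[[3.4,-15,13.5],[0,0,0],0.6],[[3.4,-15,13.5],[0,0,0],0.6]]'
python3 -c "
from h import *
print(get_obs()['tool_pos'],goto([.5965,-.34,-.0034],np.pi/2))"
```

```text
time_s: 9.75
tool_pos: [0.5982, -0.341, 0.0189]
eef_rot: [-0.0, 1.0, -0.0, 0.001]
force: [0.3, 0.7, -1.7]
opening: 0.728
gripper_force: 28.3
[ 0.59819293 -0.34096492  0.01887185] (array([0.17, 0.1 , 2.23]), array([-0.001,  0.001,  0.001]))
```

Lower slowly, watching for contact.

```bash
python3 -m handwheel '[[[0.15,0.05,0.5],[0,0,0],0.6],[[0.15,0.05,1],[0,0,0],0.6],[[0.15,0.05,1.4],[0,0,0],0.6],[[0.15,0.05,1.7],[0,0,0],0.6],[[0.15,0.05,1.8],[0,0,0],0.6],[[0.15,0.05,1.8],[0,0,0],0.6],[[0.15,0.05,1.8],[0,0,0],0.6]]'
python3 -m handwheel '[[[0,0,0.1],[0,0,0],0.6],[[0,0,0.2],[0,0,0],0.6],[[0,0,0.2],[0,0,0],0.6]]'
```

```text
time_s: 10.45
tool_pos: [0.5961, -0.3405, -0.0006]
eef_rot: [-0.0, 1.0, -0.0, 0.0]
force: [-0.3, -0.0, -0.8]
opening: 0.73
gripper_force: 28.3
time_s: 10.75
tool_pos: [0.596, -0.3404, -0.0029]
eef_rot: [-0.0, 1.0, 0.0, -0.0]
force: [0.4, 0.3, -1.9]
opening: 0.726
gripper_force: 28.3
```

```bash
for i in 1 2; do python3 -m handwheel '[[[0,0,0.1],[0,0,0],0.6],[[0,0,0.1],[0,0,0],0.6]]' | egrep 'tool|force'; done
```

```text
tool_pos: [0.5962, -0.3405, -0.0034]
force: [-0.5, 0.3, 2.4]
gripper_force: 28.8
tool_pos: [0.5963, -0.3406, -0.0034]
force: [-4.3, 2.6, 9.8]
gripper_force: 29.6
```

```bash
python3 -m handwheel '[[[0,0,-0.1],[0,0,0],0.6],[[0,0,-0.1],[0,0,0],0.75],[[0,0,-0.1],[0,0,0],0.8],[[0,0,-0.1],[0,0,0],0.9],[[0,0,-0.1],[0,0,0],1],[[0,0,-0.1],[0,0,0],1],[[0,0,-0.1],[0,0,0],1],[[0,0,-0.1],[0,0,0],1]]' 20
python3 -m handwheel '[[[0,0,-0.5],[0,0,0],1],[[0,0,-2],[0,0,0],1],[[0,0,-5],[0,0,0],1],[[0,0,-10],[0,0,0],1],[[0,0,-15],[0,0,0],1],[[0,0,-20],[0,0,0],1],[[0,0,-20],[0,0,0],1],[[0,0,-20],[0,0,0],1],[[0,0,-20],[0,0,0],1]]'
python3 - <<'E'
from h import *
o=get_obs(); im=snapshot("wrist"); cv2.imwrite("pics/w8.png",im[:,:,::-1]); k=cam("wrist",o)
a=proj(k,[.597,-.34,.034]);b=proj(k,[.597,-.34,.072]); print(o["tool_pos"],a,b)
big=cv2.resize(im[:,:,::-1][80:280,182:382],(600,600),interpolation=cv2.INTER_CUBIC)
for q,c in ((a,(0,0,255)),(b,(0,255,0))): cv2.circle(big,tuple(int(v) for v in (q-[182,80])*3),3,c,-1)
cv2.imwrite("pics/w8c.png",big)
E
```

```text
time_s: 11.95
tool_pos: [0.596, -0.3404, -0.0037]
eef_rot: [-0.0, 1.0, -0.0, 0.0]
force: [-0.6, 0.5, -0.1]
opening: 1.003
gripper_force: 0.0
time_s: 12.85
tool_pos: [0.5956, -0.3402, 0.1956]
eef_rot: [-0.0, 1.0, 0.0, -0.001]
force: [0.8, -0.6, 0.0]
opening: 1.002
gripper_force: 0.0
[ 0.59563305 -0.34018598  0.19557171] [282.97005144 189.18144984] [283.11745132 196.74050316]
```

View pics/w8c.png

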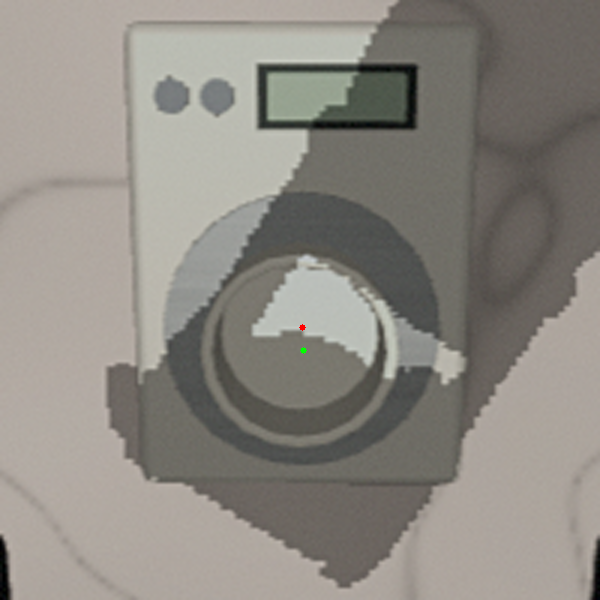

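Ramekin rim ring centre (300.5,350) and platform centre (301,327.5) agree with projections (303,350)/(302,327), so it stands within ~1 mm of the centre. On to the strainer.

```bash
python3 -m handwheel '[[[8.5,70,-1],[0,0,0],1],[[8.5,70,-1],[0,0,0],1],[[8.5,70,-1],[0,0,0],1],[[8.5,70,-1],[0,0,0],1],[[8.5,70,-1],[0,0,0],1],[[8.5,70,-1],[0,0,0],1],[[8.5,70,-1],[0,0,0],1],[[8.5,70,-1],[0,0,0],1],[[8.5,70,-1],[0,0,0],1],[[8.5,70,-1],[0,0,0],1]]'
python3 -c "
from h import *
print(goto([.51,.363,.205],np.pi/2-.07))"
```

```text
time_s: 13.9
tool_pos: [0.5346, 0.1577, 0.2025]
eef_rot: [-0.0, 1.0, -0.0, -0.001]
force: [1.4, 0.8, 0.4]
opening: 1.005
gripper_force: 0.0
(array([ 2.46, 20.53, -0.25]), array([-0.   , -0.002,  0.07 ]))
```

```bash
python3 -m handwheel '[[[2,19,0],[0,0,0.07],1],[[2,19,0],[0,0,0.07],1],[[2,19,0],[0,0,0.07],1],[[2,19,0],[0,0,0.07],1],[[2,19,0],[0,0,0.07],1],[[2,19,0],[0,0,0.07],1],[[2,19,0],[0,0,0.07],1],[[2,19,0],[0,0,0.07],1]]'
python3 - <<'E'
from h import *
o=get_obs(); im=snapshot("wrist"); cv2.imwrite("pics/w9.png",im[:,:,::-1]); k=cam("wrist",o)
print(o["tool_pos"],[proj(k,q) for q in ([.589,.357,.052],[.537,.363,.0525],[.449,.369,.0525])])
E
```

```text
time_s: 14.7
tool_pos: [0.516, 0.3447, 0.2033]
eef_rot: [0.036, 0.999, -0.0, -0.0]
force: [0.7, -0.4, 0.0]
opening: 0.998
gripper_force: 0.0
[0.51597962 0.34469821 0.20328797] [array([298.70889299, 253.63687556]), array([301.57460174, 207.89460091]), array([302.74441935, 121.62234999])]
```

View pics/w9.png

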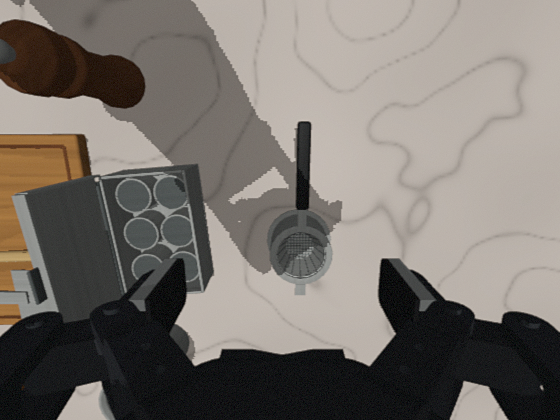

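Handle runs (304.5,122)→(302,208), flange centre (301.5,252.5); this refines the yaw to about -0.083 rad and the grip point to (0.509,0.366).

```bash
python3 -c "
from h import *
print(goto([.5093,.3659,-.008],np.pi/2-.083))"
```

```text
(array([ 0.82,  2.06, 21.14]), array([-0.   , -0.   ,  0.012]))
```

```bash
python3 -m handwheel '[[[0.8,2.05,0],[0,0,0.012],0.6],[[0.8,2.05,4],[0,0,0.012],0.6],[[0.8,2.05,8],[0,0,0.012],0.6],[[0.8,2.05,12],[0,0,0.012],0.6],[[0.8,2.05,15],[0,0,0.012],0.6],[[0.8,2.05,18],[0,0,0.012],0.6],[[0.8,2.05,18],[0,0,0.012],0.6],[[0.8,2.05,18],[0,0,0.012],0.6]]'
python3 - <<'E'
from h import *
o=get_obs(); im=snapshot("wrist"); k=cam("wrist",o); cv2.imwrite("pics/w10.png",im[:,:,::-1])
print(goto([.5093,.3659,-.008],np.pi/2-.083))
g=cv2.cvtColor(im,cv2.COLOR_RGB2GRAY)
for r in range(60,330,30):
    c=np.where(g[r,225:345]<45)[0]; print(r,(c.min()+225,c.max()+225,len(c)) if len(c) else None)
E
```

```text
time_s: 15.55
tool_pos: [0.5096, 0.3666, 0.0242]
eef_rot: [0.041, 0.999, 0.0, 0.0]
force: [1.3, 0.3, 0.5]
opening: 0.599
gripper_force: 0.0
(array([ 0.07, -0.12,  3.32]), array([0.001, 0.002, 0.001]))
60 None
90 None
120 None
150 (np.int64(267), np.int64(295), 29)
180 (np.int64(267), np.int64(295), 29)
210 (np.int64(268), np.int64(295), 25)
240 (np.int64(268), np.int64(295), 28)
270 (np.int64(225), np.int64(344), 38)
300 (np.int64(269), np.int64(344), 31)
```

View pics/w10.png

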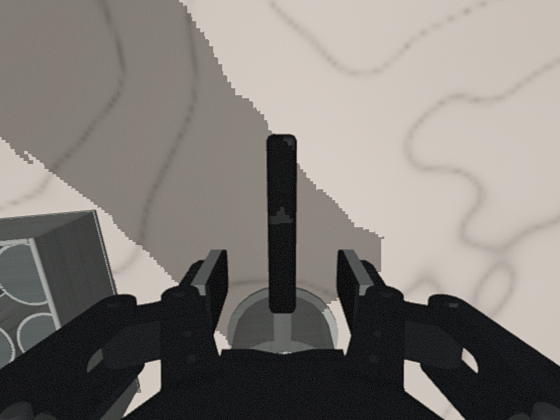

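Handle centred between the fingers (cols 267–295, centre 281), running straight. Descend and grip.

```bash
python3 -m handwheel '[[[0.05,-0.05,1],[0,0,0],0.6],[[0.05,-0.05,2],[0,0,0],0.6],[[0.05,-0.05,3],[0,0,0],0.6],[[0.05,-0.05,3.2],[0,0,0],0.6],[[0.05,-0.05,3.2],[0,0,0],0.6],[[0.05,-0.05,3.2],[0,0,0],0.6]]'
python3 -m handwheel '[[[0,0,0],[0,0,0],0.25],[[0,0,0],[0,0,0],0.15],[[0,0,0],[0,0,0],0.05],[[0,0,0],[0,0,0],0],[[0,0,0],[0,0,0],0],[[0,0,0],[0,0,0],0],[[0,0,0],[0,0,0],0],[[0,0,0],[0,0,0],0]]' 60
```

```text
time_s: 16.2
tool_pos: [0.5087, 0.3665, -0.0084]
eef_rot: [0.041, 0.999, 0.0, 0.0]
force: [0.5, 0.8, -1.0]
opening: 0.6
gripper_force: 0.0
time_s: 17.0
tool_pos: [0.5086, 0.3665, -0.0086]
eef_rot: [0.041, 0.999, 0.0, 0.0]
force: [-0.8, 0.2, 2.2]
opening: 0.152
gripper_force: 58.4
```

```bash
python3 -m handwheel '[[[0,0,-0.5],[0,0,0],0],[[0,0,-1.5],[0,0,0],0],[[0,0,-2.5],[0,0,0],0],[[0,0,-3.5],[0,0,0],0],[[0,0,-5],[0,0,0],0],[[0,0,-7],[0,0,0],0],[[0,0,-7],[0,0,0],0],[[0,0,-7],[0,0,0],0]]' 
python3 -m handwheel '[[[0,0,-3],[0,0,0],0],[[0,0,-6],[0,0,0],0],[[0,0,-9],[0,0,0],0],[[0,0,-12],[0,0,0],0],[[0,0,-12.5],[0,0,0],0],[[0,0,-12.5],[0,0,0],0],[[0,0,-12.5],[0,0,0],0]]' 
python3 - <<'E'
from h import *
o=get_obs(); im=snapshot("wrist"); cv2.imwrite("pics/w11.png",im[:,:,::-1]); t=snapshot("top"); cv2.imwrite("pics/t11.png",t[:,:,::-1])
s=snapshot("side"); cv2.imwrite("pics/s11.png",s[:,:,::-1])
g=cv2.cvtColor(im,cv2.COLOR_RGB2GRAY)
for r in range(60,330,20):
    c=np.where(g[r,225:345]<45)[0]; print(r,(c.min()+225,c.max()+225,len(c)) if len(c) else None)
print(goto([.51,-.33,.175],np.pi/2-.083))
# did the strainer leave the stand: diff of flange area in old/new top
t0=cv2.imread("pics/top0.png")[:,:,::-1]; print(np.abs(t.astype(int)-t0).sum(2)[180:270,110:180].mean())
E
```

```text
time_s: 17.8
tool_pos: [0.5086, 0.3665, 0.0618]
eef_rot: [0.041, 0.999, 0.0, 0.0]
force: [-0.6, 0.4, -1.0]
opening: 0.155
gripper_force: 58.4
time_s: 18.5
tool_pos: [0.508, 0.3661, 0.1844]
eef_rot: [0.041, 0.999, -0.001, -0.001]
force: [0.2, -0.6, -1.2]
opening: 0.152
gripper_force: 58.5
60 None
80 None
100 None
120 None
140 (np.int64(269), np.int64(294), 26)
160 (np.int64(263), np.int64(300), 38)
180 (np.int64(264), np.int64(300), 37)
200 (np.int64(264), np.int64(300), 33)
220 (np.int64(264), np.int64(299), 19)
240 (np.int64(264), np.int64(300), 37)
260 (np.int64(240), np.int64(324), 58)
280 (np.int64(232), np.int64(332), 75)
300 (np.int64(225), np.int64(344), 120)
320 (np.int64(225), np.int64(344), 120)
(array([ -5.88, -69.37,   1.07]), array([-0.001, -0.002,  0.001]))
138.3920634920635
```

```bash
python3 -m handwheel '[[[-0.3,-2,0],[0,0,0],0],[[-0.8,-6,0],[0,0,0],0],[[-1,-10,0],[0,0,0],0],[[-1,-14,0],[0,0,0],0],[[-1,-18,0],[0,0,0],0],[[-1,-22,0],[0,0,0],0],[[-1,-26,0],[0,0,0],0],[[-1,-30,0],[0,0,0],0],[[-1,-34,0],[0,0,0],0],[[-1,-38,0],[0,0,0],0]]' 
python3 - <<'E'
from h import *
q=np.array([0.041,0.999,0,0]); q/=np.linalg.norm(q)
for f,p in (("w10",[.5096,.3666,.0242]),("w11",[.508,.3661,.1844])):
    im=cv2.imread(f"pics/{f}.png"); g=cv2.cvtColor(im,cv2.COLOR_BGR2GRAY)
    k=cam("wrist",dict(eef_rot=q,tool_pos=np.array(p)))
    lift=0 if f=="w10" else .1844+.0086
    off=0 if f=="w10" else np.array([.508-.5086,.3661-.3665])
    for r,z in ((.143,.058),(.143,.047)):
        e=np.array([.589,.3595])+r*np.array([-np.cos(.083),np.sin(.083)])+off
        print(f,proj(k,[*e,z+lift]))
    print(g[110:170:2,281])
E
python3 -c "
from h import *
print(goto([.5166,-.3335,.184],np.pi/2-.083))"
```

```text
time_s: 19.65
tool_pos: [0.4868, -0.0147, 0.1858]
eef_rot: [0.041, 0.999, 0.0, -0.0]
force: [0.8, -0.3, -0.4]
opening: 0.152
gripper_force: 58.5
w10 [283.41150602 129.458684  ]
w10 [283.31014033 129.15562553]
[204 204 204 204 204 204 204 204 205 205 206 211  87  18  18  20  19  24
  28  24  22  23  24  22  24  21  18  14  19  26]
w11 [284.35970242 133.71164831]
w11 [284.14739243 132.95083108]
[209 209 210 209 210 210 210 210 210 210 211 211 210 212 191  27  23  23
  18  24  26  22  25  26  22  24  24  22  27  20]
(array([ -5.57, -31.53,   0.18]), array([-0.   , -0.001,  0.001]))
```

```bash
python3 -m handwheel '[[[-0.5,-4,0],[0,0,0],0],[[-1,-8,0],[0,0,0],0],[[-2,-12,0],[0,0,0],0],[[-3,-16,0],[0,0,0],0],[[-4,-20,0],[0,0,0],0],[[-5,-24,0],[0,0,0],0],[[-5.4,-27,0],[0,0,0],0],[[-5.4,-29,0],[0,0,0],0],[[-5.4,-29,0],[0,0,0],0],[[-5.4,-29,0],[0,0,0],0]]' 
python3 - <<'E'
from h import *
for n in ("side","top","wrist"): cv2.imwrite(f"pics/{n}12.png",snapshot(n)[:,:,::-1])
print(goto([.515,-.3335,.184],np.pi/2-.083))
E
```

```text
time_s: 20.65
tool_pos: [0.5174, -0.306, 0.1859]
eef_rot: [0.041, 0.999, 0.0, -0.0]
force: [-0.2, 0.1, -0.6]
opening: 0.152
gripper_force: 58.6
(array([ 0.05, -2.82,  0.25]), array([0.   , 0.   , 0.002]))
```

```bash
python3 -m handwheel '[[[0.05,-1.5,0],[0,0,0],0],[[0.05,-2.7,0],[0,0,0],0],[[0.05,-2.7,1],[0,0,0],0],[[0.05,-2.7,3],[0,0,0],0],[[0.05,-2.7,5],[0,0,0],0],[[0.05,-2.7,7.5],[0,0,0],0],[[0.05,-2.7,10],[0,0,0],0],[[0.05,-2.7,10.5],[0,0,0],0],[[0.05,-2.7,10.5],[0,0,0],0],[[0.05,-2.7,10.5],[0,0,0],0]]' 
python3 - <<'E'
from h import *
o=get_obs(); p=o["tool_pos"]; S=cam("side"); s=snapshot("side"); cv2.imwrite("pics/side13.png",s[:,:,::-1])
t=snapshot("top"); cv2.imwrite("pics/top13.png",t[:,:,::-1])
print(p,goto([.515,-.3335,.0555],np.pi/2-.083))
ax=p[:2]+[.082,-.007]; b=p[2]+.0286
u=np.linspace(0,2*np.pi,120)
circ=lambda r,z,c=ax: np.array([proj(S,[c[0]+r*np.cos(a),c[1]+r*np.sin(a),z]) for a in u])
fl=circ(.035,b+.0315); print("flange bbox",fl.min(0),fl.max(0)); bt=circ(.018,b); print("bottom",bt.min(0),bt.max(0))
rm=circ(.032,.072,np.array([.597,-.3405])); print("rim",rm.min(0),rm.max(0))
x0=int(fl[:,0].min())-12; x1=int(fl[:,0].max())+14
g=cv2.cvtColor(s,cv2.COLOR_RGB2GRAY); r0=int(fl[:,1].min())-14; r1=int(rm[:,1].max())+6
print("cols",x0,"..",x1)
for r in range(r0,r1,3): print(r,' '.join(f"{v:3d}" for v in g[r,x0:x1:2]))
E
```

```text
time_s: 21.8
tool_pos: [0.5153, -0.3337, 0.0825]
eef_rot: [0.041, 0.999, -0.0, 0.001]
force: [0.2, 0.1, -0.5]
opening: 0.154
gripper_force: 58.6
[ 0.5153026  -0.33374317  0.08245822] (array([0.04, 0.03, 2.72]), array([-0.001,  0.002,  0.001]))
flange bbox [387.03869168 242.44354211] [416.78075825 264.92781385]
bottom [391.98996852 256.0715758 ] [406.9613203  267.59900195]
rim [383.55535476 261.67996806] [409.50221465 282.09574937]
cols 375 .. 430
228  58  57  57  57  57  58  44  55  28  27  41  26  30  29  28  29  29  30  27  25  30  45 217 242 240 240 240 233
231  32  62  59  57  56  58  54  47  51  27  28  26  25  28  37  57  25  24  27  44 209 245 240 240 240 240 240 241
234  36  35  55 106  80  36  44  43  54  50  51  45  42  40  42  43 123 202 247 241 239 239 240 240 240 240 241 240
237  21  21  26  22  29  76 102 115 119 118 118  91  77  19  22  20 249 239 239 239 239 239 239 239 240 240 240 240
240  18  23  22  22  22  24  24  26  23  22  23  24  23  23  18  75 241 238 238 239 239 239 239 239 239 240 240 240
243  22  23  21  22  22  22  23  23  24  23  21  23  24  22  15 247 2
[... 970 characters left out ...]
 237
270  14  12  12  20  20  22  19  19  15  14  34  25  23  41  43  88  79 246 240 240 240 239 239 238 238 238 238 237
273  15  14  63  17  19  21  17  19  20  19  20  19  20  17  51 128 108 149 232 240 239 238 239 239 239 238 238 238
276  13  20 101  83  19  22  19  18  18  14  57 116 146 160 143 113 100 153 217 239 227 238 239 239 240 239 238 238
279  67  53  99  26  19  18 125 125 161 158 157 155 156 156 156 132 154  92 200 240 244 243 235 239 240 239 239 239
282  72  73 103  34  91 130 136 140 146 157 157 156 243 230 158 156 142  91  89 195 244 243 243 245 231 240 240 240
285 141  91  94  93  95 141 138 146 149 152 156 158 171 166 160 147  98  92 197 189 245 243 243 243 243 244 224 240
```

Side-camera edges of the flange (right edge col 416–417, lower edge row ~264) match the prediction (416.8, 264.9). Final descent.

```bash
python3 -m handwheel '[[[0.03,0.02,0.5],[0,0,0],0],[[0.03,0.02,1],[0,0,0],0],[[0.03,0.02,1.5],[0,0,0],0],[[0.03,0.02,2],[0,0,0],0],[[0.03,0.02,2.4],[0,0,0],0],[[0.03,0.02,2.6],[0,0,0],0],[[0.03,0.02,2.6],[0,0,0],0],[[0.03,0.02,2.6],[0,0,0],0],[[0.03,0.02,2.6],[0,0,0],0]]' 
python3 - <<'E'
from h import *
o=get_obs(); p=o["tool_pos"]; S=cam("side"); s=snapshot("side"); cv2.imwrite("pics/side14.png",s[:,:,::-1])
ax=p[:2]+[.082,-.007]; b=p[2]+.0286; print(p,b-.072,ax-[.597,-.3405])
u=np.linspace(0,2*np.pi,120)
for r,z,c in ((.035,b+.0315,ax),(.018,b,ax),(.032,.072,(.597,-.3405))):
    f=np.array([proj(S,[c[0]+r*np.cos(a),c[1]+r*np.sin(a),z]) for a in u]); print(f.min(0),f.max(0))
g=cv2.cvtColor(s,cv2.COLOR_RGB2GRAY)
for r in range(252,294,2): print(r,' '.join(f"{v:3d}" for v in g[r,377:425:2]))
E
```

```text
time_s: 22.8
tool_pos: [0.5147, -0.3333, 0.0556]
eef_rot: [0.041, 0.999, -0.0, 0.0]
force: [-0.1, -0.8, -1.3]
opening: 0.154
gripper_force: 58.6
[ 0.51470399 -0.33331357  0.05561634] 0.012216338939238583 [-0.00029601  0.00018643]
[384.97274452 249.63350889] [414.18054034 272.07026638]
[389.87805272 262.97281248] [404.58759664 274.47019899]
[383.55535476 261.67996806] [409.50221465 282.09574937]
252  22  23  23  22  22  23  22  25  22  23  22  22  20 197 194 215 188 188 217 239 237 237 237 238
254  22  22  23  24  22  24  23  22  22  23  22  20  82 194 184 185 192 195 153 239 237 237 238 238
256  22  23  22  23  22  22  22  22  22  23  22  16 161 148 182 178 191 195 241 238 238 237 237 238
258  22  21  23  24  23  23  22  22  23  23  21  35 148 150 138 130 139 191 230 238 237 237 237 237
260  20  23  23  21  24  22  23  23  20  21  19 144 132 146 130 137 110 174 199 239 238 238 237 237
262  19  19  22  22  22  22  21  22  23  21  18 124 146 162 138 103 123 141 189 241 238 238 237 237
264  18  22  21  26  22  19  19  22  23  24  31  60 134 123 113 124 100 110 192 242 238 239 238 237
26
[... 697 characters left out ...]

280  58  17  20  20  19  17  20  20  20  19  24  19  61 157 148 155  89 195 214 244 243 238 229 240
282  91  63  18  21  18  19  20  18  17  16  61 210 167 158 157 143  87 200 194 245 243 243 245 231
284  99  62  19  22  31  16  14  55 114 129 161 172 169 156 149 110  90 193 194 245 243 243 243 244
286  98  13  20  19 130 107 136 155 154 158 158 170 165 156 147  91 161 196 189 245 243 243 243 244
288 100  12  40  86  94 126 158 153 156 157 157 168 161 152 108 161 198 196 204 244 243 243 244 239
290 116  81  98  96  95  94  91 135 150 167 169 171 160 166 206 200 196 195 225 244 243 244 239 146
292 138 139  95  95  96  96  96  95  94  93 182 202 197 193 198 199 197 161 247 244 244 240 149 211
```

```bash
python3 -m handwheel '[[[0,0,0],[0,0,0],0],[[0,0,0],[0,0,0],0],[[0,0,0],[0,0,0],0],[[0,0,0],[0,0,0],0],[[0,0,0],[0,0,0],0]]' ; python3 -c "
from plant import *
print(sign_off())"
```

```text
time_s: 23.35
tool_pos: [0.5146, -0.3332, 0.0554]
eef_rot: [0.041, 0.999, -0.0, 0.0]
force: [-0.5, 0.2, -0.9]
opening: 0.151
gripper_force: 58.6
the job is handed in; nothing more can be done
None
```

The job is handed in at 23.4 s of the 69 s allowed, with no verdict returned: by my measurements the ramekin stands within about 1 mm of the platform's centre, and the strainer is held level and still, about 12 mm above its rim and centred over it.

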